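Clamp a tissue block with a lift-and-turn lock

TASK

Lay the tissue cassette flat in the nest of the block holder, between the two jaws with its long side along the holder (either way round), and let go of it. Then clamp it: pull the sprung knob up out of its open notch, turn it clockwise, and let it drop fully home into the closed notch, so that the jaw grips the cassette. Feel for the notch and do not force the knob against its notches or stops; leave the other things on the bench alone.

Things in the scene. Friction and masses are not known exactly. Their poses are not given: they have to be found in the camera images.
- cassette: Tissue block in a white plastic cassette, 28 x 41 x 10 mm, loose, about 15 g, flat on the bench. Origin: centre of the underside; z up, y along the 41 mm side. Foot 28 x 40 mm, 2 mm thick at its edge; on it the wax block, 24 mm wide in x, 34 mm in y, its top 9 mm up, by which it can be pinched from above. Keep the arm clear of the tall cabinet (right) and microtome (left).
- holder: Grey cast block holder, 130 x 54 mm, 44 mm high, fixed on the bench. Origin: centre of its footprint on the bench; x along the 130 mm side from the nest end to the knob end, z up. The nest, an aluminium bed between two low steel jaws, is at the -x end; the black knob at the +x end, its upright axis at x = +33 mm, y = 0. A round water bath, 87 mm high, stands close by.
- nest (a point): Middle of the nest on the bed, 48 mm above the bench, halfway between the open jaws; axes as the holder's. The jaw faces stand 22.5 mm to -x (fixed) and +x (moving, open), so the foot has 5 mm of play. Jaws 26 to 28 mm wide in y, 5.5 mm high; the sides (y) are open for fingers. When clamped the cassette sits 2.5 mm to -x, against the fixed jaw.
- knob_grip (a point): Middle of the knob's grip bar: upright, black plastic, 12 mm thick, 36 mm long, 26 mm high. 76 mm above the bench while the knob is down; the bar reaches from 15 mm below this point (where a round skirt of 25 mm begins) to 10 mm above. Moves with the knob: x along the 36 mm length, towards the pin; pinch across y.
- pin (a point): Outer end of the square steel pin, 4 x 4 mm, that sticks out of the knob's skirt, 22 mm from its axis. It sits in a notch 5 mm deep and 5.5 to 6 mm wide, or stands on the flat land between notches, on which it slides from 0.2 rad up to the closed notch and 0.3 rad past it; farther on is a hard end lug. Over the notch the spring drops it in.
- selector (a joint): Turn of the knob, rad: 0 in the open notch, growing clockwise seen from above. Cannot turn with the pin in a notch (play about 0.04 rad either way). The closed notch is in an adjustable steel sector beside the knob, set differently on every holder: anywhere from 0.80 to 1.40 rad, not measured. Turning takes under 0.1 N m; let go on the land, the knob stays where it is.
- selector_lift (a joint): Height of the knob, m: 0 fully down, 0.005 with the pin standing on the land, 0.009 at a hard upper stop. A spring pushes it down with 6 N, 8.5 N at the top. More than 25 N between the knob and its notches, land or stops damages it (the fingers' own squeeze does not count).
- jaw (a joint): Closing of the moving jaw, m: 0 fully open, about 0.005 when it rests on the cassette, 0.007 shut with nothing between. A cam on the knob holds it open; as the knob turns, a spring of about 7 N closes it.
- blade_dispenser: Bystander: flat white and blue blade dispenser, 30 x 72 x 16 mm, loose on the bench near the cassette. Origin: centre of the underside.
- forceps: Bystander: steel forceps, 12 x 125 x 9 mm, lying loose on the bench. Origin: centre of the underside; y along the length.

How it is judged (in metres and radians):
On the way, in this order (a step that is already met when the one before it is completed fails the run):
1. the cassette lies flat in the nest between the open jaws, let go, with the knob still in its open notch (horizontal distance between cassette and nest below 0.006 m and z of cassette in the frame of nest between -0.0015 and 0.0015 m and angle between the y axis of cassette and the x axis of holder, either way round below 0.2 rad and angle between cassette's own z axis and vertical below 0.05 rad and contact force between the fingers and cassette below 0.1 N and value of joint selector below 0.15 rad), for 0.2 s.
2. the knob has been pulled up out of the open notch and turned on its way (value of joint selector_lift above 0.004 m and value of joint selector above 0.3 rad), for 0.1 s.
At the end, for the whole second after the job is handed in: The knob is down in the closed notch (lift under 1.5 mm, turned between 0.7 and 1.5 rad) and the jaw presses on the cassette (over 2 N), which lies at rest flat on the bed within 6 mm of the nest's middle and within 0.15 rad of the holder's long axis (value of joint selector_lift below 0.0015 m and value of joint selector between 0.7 and 1.5 rad and value of joint jaw above 0.002 m and contact force between jaw and cassette above 2 N and horizontal distance between cassette and nest below 0.006 m and angle between the y axis of cassette and the x axis of holder, either way round below 0.15 rad and z of cassette in the frame of nest between -0.0015 and 0.0015 m and angle between cassette's own z axis and vertical below 0.05 rad and linear speed of cassette below 0.01 m/s); the robot touches nothing.
It fails at once if the knob is forced: more than 25 N between it and its notches, land or stops (contact force between selector_lift and holder above 25 N).
It fails at once if the blade dispenser is disturbed (over 10 mm) (distance of blade_dispenser from where it was at the start of the episode above 0.01 m).
It fails at once if the forceps are disturbed (over 10 mm) (distance of forceps from where it was at the start of the episode above 0.01 m).
It also fails if it takes over 58 s, if anything falls off the work surface, if the arm or the gripper's body presses on something with over 40 N, if the wrist force passes 120 N, or if a joint passes its speed limit or range.

ROBOT

A 6-joint arm with a two-finger parallel gripper is mounted at the origin on the work surface; the furniture and walls round the work are solid. World frame = base frame: x ahead of the robot, y to its left, z up, the work surface at z = 0. Lengths are in mm, angles in rad, forces in N, time in s.
With the tool pointing down it reaches from about 300 to 775 mm from the base axis. Payload 14.6 kg.
Tool frame: the origin (TCP) lies at the very end of the fingers, on their centre line; the grasp point (between the pads) lies 19 mm behind it; z points along the fingers, y is the line along which they close (so a half turn about z gives the same grasp; the last joint's range is limited). The gripper opens to 94 mm and grips with 3 to 60 N. Pads are 16 mm wide; open, the fingers measure 119 mm over their backs; the gripper's body (75 mm by 177 mm) begins 78 mm behind the grasp point.
Start: joints at [-1.413, 0.3, 1.521, -0, 1.321, -0.067], TCP at [122.595, -536.153, 205.446] pointing down, gripper open.
Joint ranges: [-3.03, 3.03], [-0.79, 2.21], [0.23, 2.52], [-1.04, 4.18], [0, 3.07], [-2.55, 2.55]. Speed limits (rad/s): [2.22, 2.22, 2.57, 3.14, 3.14, 3.14].

INTERFACE

Orientations are given as [roll, pitch, yaw] about the fixed x, y, z axes, in that order (R = Rz(yaw) Ry(pitch) Rx(roll)).
In Python, from cell import manip, camera, get_calibration gives the robot as it stands.
- The arm moves only by the tool arm_command, never from a script. Its argument "targets" is a list of rows, each an object of numbers: "hand": the opening, from -1 (shut) to 1 (fully open), so that 0 is half open; "x", "y", "z": the shift along the tool's x, y, z in m; "yaw": the turn about the tool's z in rad. In form: [{"hand": .., "x": .., "y": .., "z": .., "yaw": ..}, ...]. A call has 1 to 10 rows; each row shifts and turns the commanded pose from where the row before left it, along the tool's axes as they then stand; what a row does not reach is not made up. A row lasts 1/10 s, in which the tool goes at most 50 mm and 8.59 degrees, less where a joint would pass 70% of its speed; a pose out of reach is approached as far as the arm can. A call is refused whole if a number of a shift passes 0.05 or a number of a turn 0.15, either way. A call with a gripper value outside its range is refused whole. The fingers move at their own pace and stop on an object; "newtons" is the grip in N (left out, the last holds). Time passes only in rows, so rows that do not move let the fingers close. It gives the time, the measured TCP pose, the force, the opening and the grip force at its end, in the units of the state.
- manip.read_state(): the state, without advancing time (a new reading comes with each control period).
- camera(name): name is "scene" or "top"; returns the picture (420x560x3 uint8, red, green, blue); there is no depth.
- get_calibration(name): a dict with "K" (3x3 intrinsics, pixels), "cam_to_world" (4x4, takes a point from camera to world coordinates). Camera axes: x right, y up, looking along -z (the intrinsics and any distortion apply to the point x, -y, -z); pixel columns grow to the right and rows downward; lengths in mm; the calibration is good to about 2 mm. A picture is of the moment at which its call begins. get_calibration takes no time and is no camera call.
- manip.sign_off(): hands the job in; it is judged then, once.
The state is a dict: "clock": time; "joints": joint angles; "qd": joint speeds; "effort": joint torques, N m; "eef_pos": TCP position; "eef_rot": TCP orientation; "wrist_force": force on the tool from outside, world axes, zero at the start; "moment": the same for the moment, N m; "finger_gap": finger opening in mm; "finger_force": force on a finger pad.
Only numpy, scipy, OpenCV 4.12 (cv2) and the standard library are available. Lean on these libraries where they do the work, as an engineer would, in place of code of your own. Each camera call takes 0.05 s, during which the arm holds its last target. There are 200 camera calls.

## Working session

There is one attempt and no reset: what is moved stays moved. The work goes in short steps, Python scripts to look and compute and a tool call to move; the robot and the scene stay as the last step left them, time stands still between calls to the robot, and variables do not carry over. Pictures are saved under pics/ and viewed, at most 10 in all, crops included, and the job is handed in when it is done.

Besides the shell and the picture viewer there is one more tool, called as name(argument=value, ...) on one line, values as JSON. arm_command: Moves the arm, as the interface text tells. Its arguments: {"type":"object","properties":{"targets":{"type":"array"},"newtons":{"type":"number"}},"required":["targets"]}

```bash
mkdir -p pics; ls; python3 - <<'E'
from cell import manip,camera,get_calibration
import cv2,numpy as np
for n in("scene","top"):
    im=camera(n)[:,:,::-1]; cv2.imwrite(f"pics/{n}0.png",im)
    c=get_calibration(n); print(n,np.round(c["K"],1).tolist(),np.round(c["cam_to_world"],3).tolist(),[k for k in c])
print(manip.read_state())
E
```

```text
pics
scene [[491.7, 0.0, 280.5], [0.0, 491.7, 210.0], [0.0, 0.0, 1.0]] [[0.508, 0.335, -0.793, -213.626], [-0.861, 0.201, -0.466, -635.59], [0.003, 0.92, 0.391, 420.02], [0.0, 0.0, 0.0, 1.0]] ['K', 'cam_to_world']
top [[432.4, 0.0, 279.2], [0.0, 432.4, 203.8], [0.0, 0.0, 1.0]] [[-0.027, 0.997, -0.071, 427.052], [-1.0, -0.028, -0.009, -205.13], [-0.011, 0.07, 0.997, 937.8], [0.0, 0.0, 0.0, 1.0]] ['K', 'cam_to_world']
{'clock': 0.1, 'joints': array([-1.41259863e+00,  3.00405872e-01,  1.52154457e+00,  7.03334390e-06,
        1.32071141e+00, -6.66123149e-02]), 'qd': array([-0.00048586, -0.00039127, -0.00194883, -0.0014606 ,  0.00044963,
        0.00084501]), 'effort': array([ 1.80300194e-03, -5.32644260e+01, -3.53283119e+01,  7.09948875e-02,
        2.34957493e-02, -6.09107133e-05]), 'eef_pos': array([ 122.55954841, -535.91467079,  204.93755883]), 'eef_rot': array([-3.14052629e+00, -7.79662254e-05,  2.24808223e-01]), 'wrist_force': array([-0.55587787,  0.27742162,  0.92567473]), 'moment': array([-0.02273772,  0.0689626 , -0.00887562]), 'finger_force': 0.0, 'finger_gap': 93.8696724642819}
```

View pics/scene0.png

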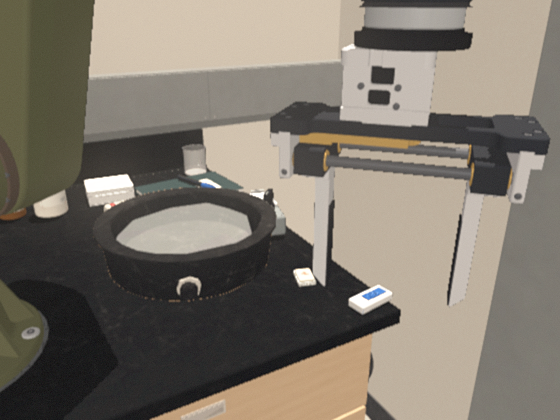

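View pics/top0.png

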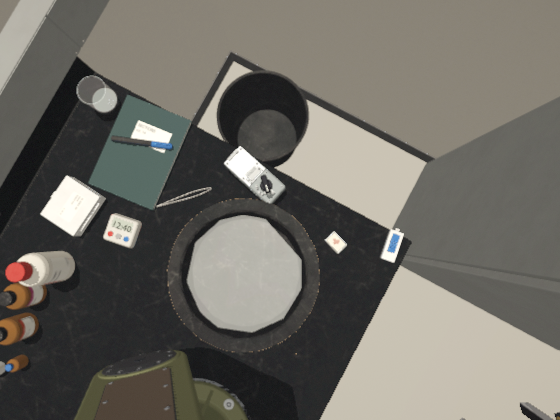

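Scene: bath in the middle. In the top view the cassette is at (336,242), dispenser (393,245), holder around (254,175) with its knob near (267,185), and forceps (184,197). The gripper is far right, out of the way.

```bash
cat > h.py <<'E'
import numpy as np,cv2
from cell import manip,camera,get_calibration
def ray(n,uv):
    c=get_calibration(n);K=np.array(c["K"]);T=np.array(c["cam_to_world"])
    d=np.linalg.inv(K)@[uv[0],uv[1],1.]; d=d*[1,-1,-1]
    return T[:3,3],T[:3,:3]@d
def onz(n,uv,z):
    o,d=ray(n,uv); return o+d*(z-o[2])/d[2]
def proj(n,p):
    c=get_calibration(n);K=np.array(c["K"]);T=np.array(c["cam_to_world"])
    q=T[:3,:3].T@(np.array(p,float)-T[:3,3])*[1,-1,-1]; q=K@q; return q[:2]/q[2]
def rect(mask,off=(0,0)):
    cs,_=cv2.findContours(mask.astype(np.uint8),cv2.RETR_EXTERNAL,cv2.CHAIN_APPROX_NONE)
    c=max(cs,key=cv2.contourArea); b=cv2.boxPoints(cv2.minAreaRect(c))+np.array(off)
    return b
def info(n,b,z):
    w=np.array([onz(n,p,z) for p in b]); e=w[1]-w[0]; f=w[2]-w[1]
    l=e if np.linalg.norm(e)>np.linalg.norm(f) else f
    print("centre",w.mean(0).round(1),"sides",np.linalg.norm(e).round(1),np.linalg.norm(f).round(1),"long angle",round(float(np.arctan2(l[1],l[0])),3))
E
python3 - <<'E'
from h import *
im=cv2.imread("pics/top0.png")
a=im[215:270,310:365]; m=a.min(2)>130
info("top",rect(m,(310,215)),4)
a=im[140:210,215:290]; m=a.max(2)>90; m=cv2.morphologyEx(m.astype(np.uint8),cv2.MORPH_CLOSE,np.ones((13,13)))
b=rect(m,(215,140)); print(b); info("top",b,44)
x=cv2.resize(im[140:265,215:365],None,fx=5,fy=5,interpolation=cv2.INTER_CUBIC)[:600]
cv2.imwrite("pics/c1.png",x)
E
```

```text
centre [ 407.5 -315.1    4. ] sides 29.0 40.7 long angle -2.388
[[218.00554657 201.39214706]
 [227.65681458 137.96951246]
 [295.35012054 148.27066422]
 [285.69885254 211.69329834]]
centre [ 552.5 -151.5   44. ] sides 134.7 143.6 long angle -1.753
```

View pics/c1.png

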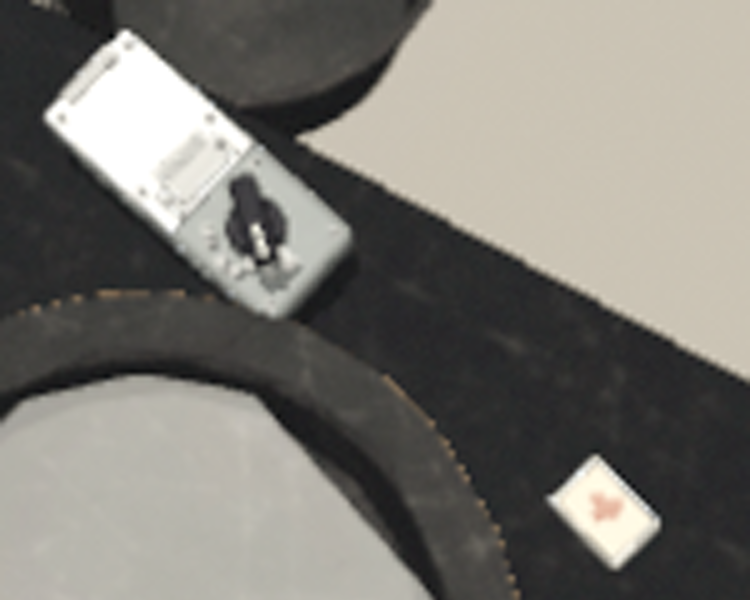

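The crop shows the holder with its white bed at upper left and corners at about (125,28), (45,115), (280,320), (352,235). The knob is near (258,225) in the crop, and the cassette at (605,512) looks as measured. I'll enlarge the holder.

```bash
python3 - <<'E'
from h import *
im=np.mean([camera("top")[:,:,::-1].astype(float) for _ in range(3)],0)
a=im[143:208,220:290]; a=np.clip(a,0,255)
a=255*(a/255)**1.0
x=cv2.resize(a,None,fx=9,fy=9,interpolation=cv2.INTER_CUBIC)
x=np.clip(x,0,255).astype(np.uint8)
y=(255*np.clip((x.astype(float)-150)/105,0,1)**1.5).astype(np.uint8)
cv2.imwrite("pics/c2.png",x);cv2.imwrite("pics/c3.png",y)
P=[(215+u/5-.4,140+v/5-.4) for u,v in[(125,28),(45,115),(280,320),(352,235)]]
info("top",P,44)
E
```

```text
centre [ 553.1 -147.3   44. ] sides 49.5 130.6 long angle -2.316
```

View pics/c2.png

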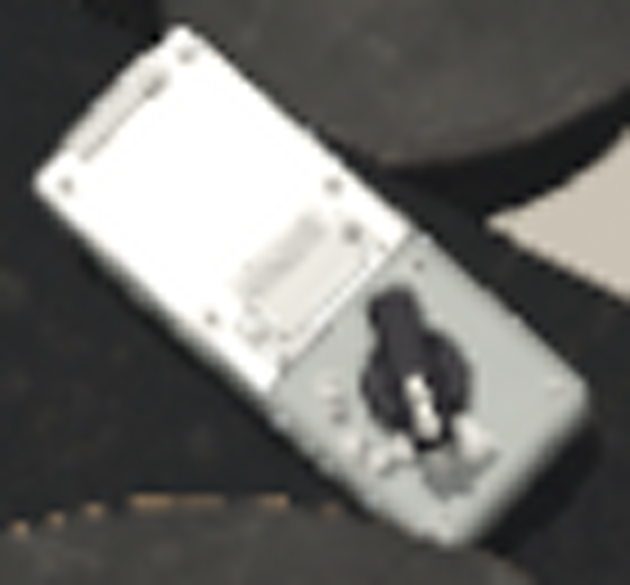

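View pics/c3.png

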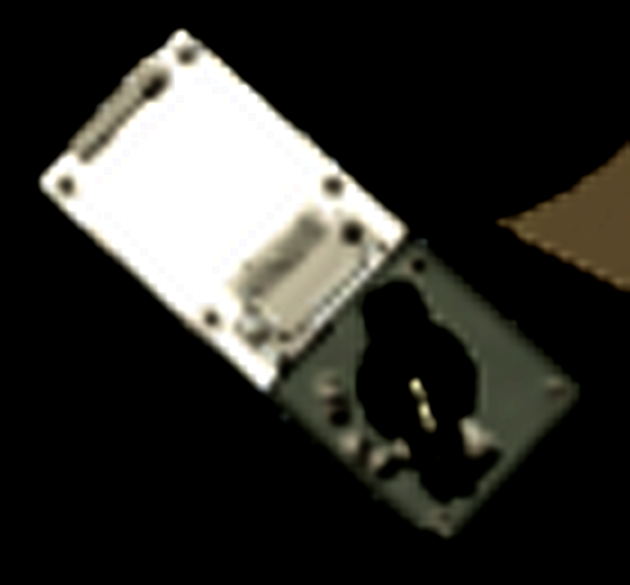

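In this crop the grip bar runs from about (395,300) to (435,445), with the pin end at lower right. The fixed jaw strip is near (120,117), the moving jaw near (278,250)–(320,280), and the bed edges are clear.

```bash
python3 - <<'E'
from h import *
w=lambda u,v,z:onz("top",(220+(u+.5)/9-.5,143+(v+.5)/9-.5),z)
def ang(a,b): d=b-a; return np.arctan2(d[1],d[0])
print("edges",ang(w(183,30,48),w(405,235,48)),ang(w(45,185,48),w(265,388,48)),ang(w(183,30,48),w(45,185,48))-np.pi/2)
print("bed corners",[w(*p,48).round(1)[:2] for p in[(183,30),(45,185),(405,235),(265,388)]])
print("bar ends",[w(*p,86).round(1)[:2] for p in[(395,290),(435,445)]],ang(w(395,290,86),w(435,445,86)),"skirt",w(418,378,61).round(1),"pin",w(447,480,56).round(1))
th=np.mean([ang(w(183,30,48),w(405,235,48)),ang(w(45,185,48),w(265,388,48))]);d=np.array([np.cos(th),np.sin(th)]);n=np.array([-d[1],d[0]])
k=w(418,378,61)[:2]
f=lambda p:(np.array([(p[:2]-k)@d,(p[:2]-k)@n])+[33,0]).round(1)
print(th)
for name,p,z in[("fix in",(85,160),48),("fix in",(170,85),48),("fix out top",(75,148),53.5),("fix out",(155,70),53.5),("mov strip near",(235,280),53.5),("near",(315,210),53.5),("mov mid",(255,305),53.5),("mid",(328,235),53.5),("mov far",(280,338),53.5),("far",(368,260),53.5),("bedcorner",(183,30),48),("",(45,185),48),("",(405,235),48),("",(265,388),48),("barA",(395,290),86),("barB",(435,445),86)]:
    print(name,f(w(*p,z)))
E
```

```text
edges -2.3474374243028873 -2.34407414877708 0.8240282122037534
bed corners [array([ 613.3, -118.3]), array([578. , -85.6]), array([ 564. , -168.5]), array([ 529.4, -135.4])]
bar ends [array([ 546. , -167.6]), array([ 511.4, -175.5])] -2.9157024642422584 skirt [ 529.2 -171.2   61. ] pin [ 506.3 -177.    56. ]
-2.345755786539984
fix in [-59.5 -14.5]
fix in [-57.   11.7]
fix out top [-61.9 -14.2]
fix out [-60.8  11.5]
mov strip near [-14.  -11.5]
near [-11.6  12.7]
mov mid [ -6.7 -12.6]
mid [-5.4 10.5]
mov far [  2.7 -14.3]
far [ 5.2 12.5]
bedcorner [-63.6  23.1]
 [-62.3 -25. ]
 [ 6.8 23. ]
 [  7.3 -24.9]
barA [18.7  9.4]
barB [48.6 -9.7]
```

```bash
python3 - <<'E'
from h import *
im=cv2.imread("pics/top0.png")
# outer rim points by eye at top view (rim z=87): left/right/top/bottom
pts=[(167,275),(320,275),(243,198),(243,352),(297,218)]
W=np.array([onz("top",p,87)[:2] for p in pts])
A=np.c_[2*W,np.ones(len(W))];s=np.linalg.lstsq(A,(W**2).sum(1),rcond=None)[0]
c=s[:2];r=np.sqrt(s[2]+c@c);print("bath",c.round(1),r.round(1))
for n,p,a,g in[("cass",(407.5,-315.1),.754,33),("nest",(576.6,-121.7),.796,33),("knob",(529,-171.3),.226,25),("knob turned",(529,-171.3),.226-1.1,25)]:
    p=np.array(p);cl=np.array([np.sin(a),-np.cos(a)]);x=np.array([np.cos(a),np.sin(a)])
    q=[p+s*g*cl+t*10*x for s in(1,-1) for t in (1,-1)]
    print(n,np.linalg.norm(p-c)-r,min(np.linalg.norm(v-c) for v in q)-r)
m=(im[225:270,375:410].min(2)>120);info("top",rect(m,(375,225)),16)
E
```

```text
bath [ 352.4 -124. ] 149.5
cass 49.30660839884979 15.488097613041731
nest 74.71231836145694 44.98510740417322
knob 33.311194694956725 13.698258242724393
knob turned 33.311194694956725 11.427425099183267
centre [ 401.5 -433.1   16. ] sides 78.1 45.2 long angle -0.078
```

arm_command(targets=[{"hand": -0.1, "x": 0.0363, "y": -0.0169}, {"hand": -0.1, "x": 0.0363, "y": -0.0169}, {"hand": -0.1, "x": 0.0363, "y": -0.0169}, {"hand": -0.1, "x": 0.0363, "y": -0.0169}, {"hand": -0.1, "x": 0.0363, "y": -0.0169}, {"hand": -0.1, "x": 0.0363, "y": -0.0169}, {"hand": -0.1, "x": 0.0363, "y": -0.0169}, {"hand": -0.1, "x": 0.0363, "y": -0.0169}, {"hand": -0.1, "x": 0.0363, "y": -0.0169}, {"hand": -0.1, "yaw": -0.132}])

```text
schema error: expected keys hand, x, y, z, yaw
```

arm_command(targets=[{"hand": -0.1, "yaw": -0.132}, {"hand": -0.1, "yaw": -0.132}, {"hand": -0.1, "yaw": -0.132, "z": 0.04}, {"hand": -0.1, "z": 0.045}, {"hand": -0.1, "z": 0.045}, {"hand": -0.1}, {"hand": -0.1}])

```text
schema error: expected keys hand, x, y, z, yaw
```

All keys are required.

arm_command(targets=[{"hand": -0.1, "x": 0.0363, "y": -0.0169, "z": 0, "yaw": 0}, {"hand": -0.1, "x": 0.0363, "y": -0.0169, "z": 0, "yaw": 0}, {"hand": -0.1, "x": 0.0363, "y": -0.0169, "z": 0, "yaw": 0}, {"hand": -0.1, "x": 0.0363, "y": -0.0169, "z": 0, "yaw": 0}, {"hand": -0.1, "x": 0.0363, "y": -0.0169, "z": 0, "yaw": 0}, {"hand": -0.1, "x": 0.0363, "y": -0.0169, "z": 0, "yaw": 0}, {"hand": -0.1, "x": 0.0363, "y": -0.0169, "z": 0, "yaw": 0}, {"hand": -0.1, "x": 0.0363, "y": -0.0169, "z": 0, "yaw": 0}, {"hand": -0.1, "x": 0.0363, "y": -0.0169, "z": 0, "yaw": 0}, {"hand": -0.1, "x": 0, "y": 0, "z": 0, "yaw": -0.132}])

```text
clock: 1.25
eef_pos: [409.8, -312.5, 205.3]
eef_rot: [-3.141, -0.0, 0.359]
wrist_force: [-0.8, -0.4, -0.1]
finger_gap: 42.1
finger_force: 0.0
```

arm_command(targets=[{"hand": -0.1, "x": 0, "y": 0, "z": 0, "yaw": -0.132}, {"hand": -0.1, "x": 0, "y": 0, "z": 0, "yaw": -0.132}, {"hand": -0.1, "x": 0, "y": 0, "z": 0.04, "yaw": -0.132}, {"hand": -0.1, "x": 0, "y": 0, "z": 0.04, "yaw": 0}, {"hand": -0.1, "x": 0, "y": 0, "z": 0.04, "yaw": 0}, {"hand": -0.1, "x": 0, "y": 0, "z": 0, "yaw": 0}, {"hand": -0.1, "x": 0, "y": 0, "z": 0, "yaw": 0}])

```text
clock: 1.95
eef_pos: [407.4, -315.3, 86.4]
eef_rot: [-3.141, 0.0, 0.753]
wrist_force: [0.7, -0.2, 0.3]
finger_gap: 42.5
finger_force: 0.0
```

```bash
python3 - <<'E'
from h import *
im=cv2.imread("pics/scene0.png")
a=im[262:292,288:322];m=(a.min(2)>120)
cs,_=cv2.findContours(m.astype(np.uint8),0,1);c=max(cs,key=cv2.contourArea)
M=cv2.moments(c);ctr=(288+M["m10"]/M["m00"],262+M["m01"]/M["m00"]);print(ctr,cv2.boundingRect(c),"pred",proj("scene",(407.5,-315.1,5)),onz("scene",ctr,5))
im=camera("scene")[:,:,::-1];cv2.imwrite("pics/s1.png",cv2.resize(im[140:300,200:400],None,fx=4,fy=3.75)[:600])
E
```

```text
(308.3333333333333, 274.6818727490996) (5, 0, 29, 25) pred [303.77547837 276.60778797] [ 416.7908569  -318.65567271    5.        ]
```

View pics/s1.png

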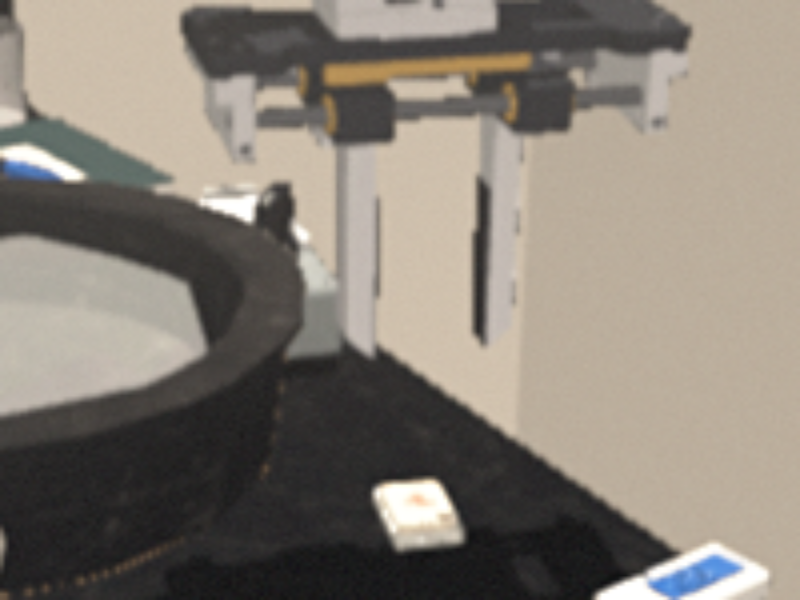

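The fingers straddle the cassette, which sits at about (418,515) in this crop. That agrees with the prediction within 1 px. Descend and grip.

arm_command(targets=[{"hand": -0.1, "x": 0, "y": 0, "z": 0.035, "yaw": 0}, {"hand": -0.1, "x": 0, "y": 0, "z": 0.03, "yaw": 0}, {"hand": -0.1, "x": 0, "y": 0, "z": 0.0165, "yaw": 0}, {"hand": -0.1, "x": 0, "y": 0, "z": 0, "yaw": 0}, {"hand": -0.1, "x": 0, "y": 0, "z": 0, "yaw": 0}], newtons=10)

```text
clock: 2.5
eef_pos: [408.1, -315.9, 6.0]
eef_rot: [3.139, -0.0, 0.753]
wrist_force: [-0.4, -0.6, 0.3]
finger_gap: 42.6
finger_force: 0.0
```

arm_command(targets=[{"hand": -0.7, "x": 0, "y": 0, "z": 0, "yaw": 0}, {"hand": -0.7, "x": 0, "y": 0, "z": 0, "yaw": 0}, {"hand": -0.7, "x": 0, "y": 0, "z": 0, "yaw": 0}, {"hand": -0.7, "x": 0, "y": 0, "z": 0, "yaw": 0}, {"hand": -0.7, "x": 0, "y": 0, "z": 0, "yaw": 0}, {"hand": -0.7, "x": 0, "y": 0, "z": 0, "yaw": 0}], newtons=10)

```text
clock: 3.1
eef_pos: [407.6, -315.4, 4.9]
eef_rot: [3.14, -0.0, 0.753]
wrist_force: [-0.9, 0.6, 7.1]
finger_gap: 23.7
finger_force: 10.0
```

arm_command(targets=[{"hand": -0.7, "x": 0, "y": 0, "z": -0.02, "yaw": 0}, {"hand": -0.7, "x": 0, "y": 0, "z": -0.04, "yaw": 0}, {"hand": -0.7, "x": 0, "y": 0, "z": -0.04, "yaw": 0}, {"hand": -0.7, "x": 0, "y": 0, "z": -0.03, "yaw": 0}, {"hand": -0.7, "x": 0, "y": 0, "z": 0, "yaw": 0}, {"hand": -0.7, "x": 0, "y": 0, "z": 0, "yaw": 0}])

```text
clock: 3.7
eef_pos: [407.2, -315.1, 134.2]
eef_rot: [3.141, -0.0, 0.753]
wrist_force: [-0.8, 0.9, -0.5]
finger_gap: 24.0
finger_force: 10.0
```

arm_command(targets=[{"hand": -0.7, "x": 0.0426, "y": -0.0042, "z": 0, "yaw": 0}, {"hand": -0.7, "x": 0.0426, "y": -0.0042, "z": 0, "yaw": 0}, {"hand": -0.7, "x": 0.0426, "y": -0.0042, "z": 0, "yaw": 0}, {"hand": -0.7, "x": 0.0426, "y": -0.0042, "z": 0, "yaw": 0}, {"hand": -0.7, "x": 0.0426, "y": -0.0042, "z": 0, "yaw": 0}, {"hand": -0.7, "x": 0.0426, "y": -0.0042, "z": 0, "yaw": -0.043}, {"hand": -0.7, "x": 0, "y": 0, "z": 0.03, "yaw": 0}, {"hand": -0.7, "x": 0, "y": 0, "z": 0.03, "yaw": 0}, {"hand": -0.7, "x": 0, "y": 0, "z": 0, "yaw": 0}, {"hand": -0.7, "x": 0, "y": 0, "z": 0, "yaw": 0}])

```text
clock: 4.7
eef_pos: [576.1, -121.9, 73.5]
eef_rot: [-3.14, 0.001, 0.796]
wrist_force: [-0.4, 0.1, 0.6]
finger_gap: 23.5
finger_force: 10.0
```

```bash
python3 - <<'E'
from h import *
a=camera("scene")[:,:,::-1][130:240,215:345];b=camera("top")[:,:,::-1][135:215,205:295]
a=cv2.resize(a,(390*1,330),interpolation=cv2.INTER_CUBIC);b=cv2.resize(b,(405,360),interpolation=cv2.INTER_CUBIC)
a=cv2.copyMakeBorder(a,0,30,0,0,0);cv2.imwrite("pics/n1.png",np.hstack([a,b]))
E
```

```text
(no output)
```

View pics/n1.png

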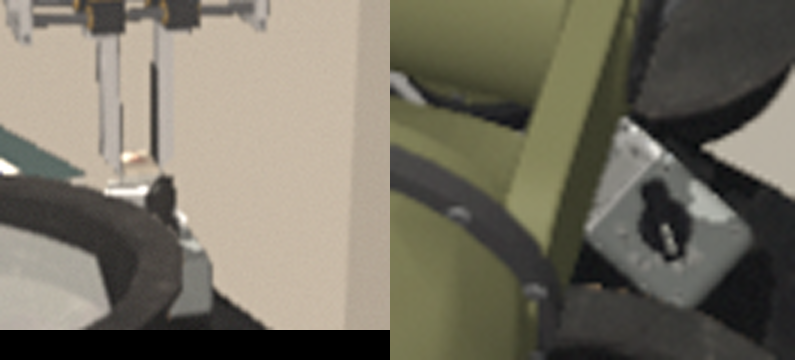

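Left panel (scene): the cassette is held just above the bed, behind the knob. Right panel (top): the arm hides the nest. I'll cross-check knob and bed positions in the scene view, then lower.

```bash
python3 - <<'E'
from h import *
for n,p in [("knobtop",(528.8,-171.4,86)),("bed corner L",(578,-85.6,48)),("bed cornerfar",(613.3,-118.3,48)),("bed corner R",(564,-168.5,48)),("nest",(576.6,-121.7,53))]: print(n,((proj("scene",p)-[200,140])*[4,3.75]).round(0),((proj("scene",p)-[215,130])*3).round(0))
im=camera("scene")[:,:,::-1];a=im[175:240,235:300]
cv2.imwrite("pics/n2.png",np.hstack([cv2.resize(cv2.imread("pics/scene0.png")[165:240,235:300],(390,450),interpolation=2),cv2.resize(im[165:240,235:300],(390,450),interpolation=2)]))
E
```

```text
knobtop [272. 193.] [159. 185.]
bed corner L [183. 202.] [ 92. 191.]
bed cornerfar [272. 193.] [159. 184.]
bed corner R [305. 239.] [184. 221.]
nest [239. 206.] [135. 195.]
```

View pics/n2.png

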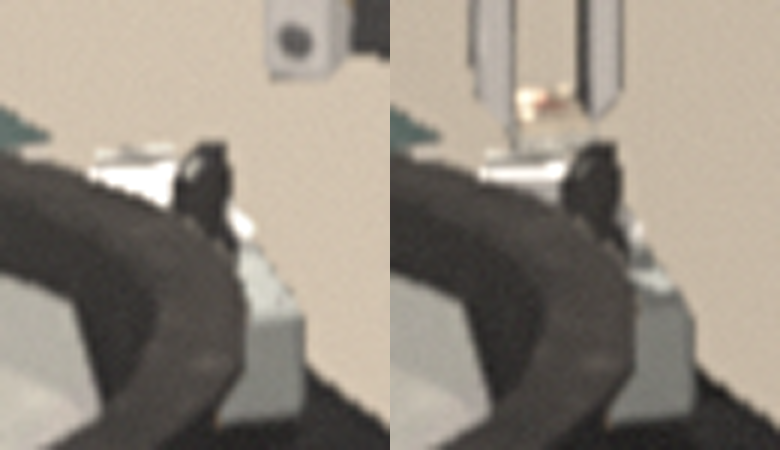

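Right panel: cassette above the bed at about (545,115), jaw strip at (515,155), and the knob matches its prediction within about 1 px. Lower gently and feel.

arm_command(targets=[{"hand": -0.7, "x": 0.0004, "y": 0, "z": 0.008, "yaw": 0}, {"hand": -0.7, "x": 0, "y": 0, "z": 0.005, "yaw": 0}, {"hand": -0.7, "x": 0, "y": 0, "z": 0.003, "yaw": 0}, {"hand": -0.7, "x": 0, "y": 0, "z": 0, "yaw": 0}, {"hand": -0.7, "x": 0, "y": 0, "z": 0, "yaw": 0}])

```text
clock: 5.35
eef_pos: [576.8, -121.6, 58.0]
eef_rot: [-3.142, 0.0, 0.796]
wrist_force: [0.7, -0.5, -0.1]
finger_gap: 23.7
finger_force: 10.0
```

arm_command(targets=[{"hand": -0.7, "x": 0, "y": 0, "z": 0.002, "yaw": 0}, {"hand": -0.7, "x": 0, "y": 0, "z": 0, "yaw": 0}, {"hand": -0.7, "x": 0, "y": 0, "z": 0, "yaw": 0}])

```text
clock: 5.65
eef_pos: [576.8, -121.6, 56.0]
eef_rot: [-3.142, -0.0, 0.796]
wrist_force: [-0.9, 0.8, -0.1]
finger_gap: 23.8
finger_force: 10.0
```

At 56 mm the foot's underside is at 51, below the jaw tops (53.5), with no contact force, so it's between the jaws.

arm_command(targets=[{"hand": -0.7, "x": 0, "y": 0, "z": 0.0015, "yaw": 0}, {"hand": -0.7, "x": 0, "y": 0, "z": 0.001, "yaw": 0}, {"hand": -0.7, "x": 0, "y": 0, "z": 0, "yaw": 0}, {"hand": -0.7, "x": 0, "y": 0, "z": 0, "yaw": 0}])

```text
clock: 6.05
eef_pos: [576.8, -121.6, 53.4]
eef_rot: [-3.142, 0.0, 0.796]
wrist_force: [0.5, 0.3, 0.8]
finger_gap: 23.2
finger_force: 10.0
```

arm_command(targets=[{"hand": -0.7, "x": 0, "y": 0, "z": 0.0004, "yaw": 0}, {"hand": -0.7, "x": 0, "y": 0, "z": 0, "yaw": 0}, {"hand": -0.25, "x": 0, "y": 0, "z": 0, "yaw": 0}, {"hand": -0.25, "x": 0, "y": 0, "z": 0, "yaw": 0}, {"hand": -0.25, "x": 0, "y": 0, "z": 0, "yaw": 0}, {"hand": -0.25, "x": 0, "y": 0, "z": -0.02, "yaw": 0}, {"hand": -0.25, "x": 0, "y": 0, "z": -0.05, "yaw": 0}, {"hand": -0.25, "x": 0, "y": 0, "z": -0.03, "yaw": 0}])

```text
clock: 6.85
eef_pos: [577.2, -121.8, 156.1]
eef_rot: [3.14, -0.001, 0.796]
wrist_force: [0.9, 0.3, -0.3]
finger_gap: 35.1
finger_force: 0.0
```

arm_command(targets=[{"hand": -0.4, "x": 0, "y": 0, "z": 0, "yaw": -0.143}, {"hand": -0.4, "x": 0, "y": 0, "z": 0, "yaw": -0.143}, {"hand": -0.4, "x": 0, "y": 0, "z": 0, "yaw": -0.143}, {"hand": -0.4, "x": 0, "y": 0, "z": 0, "yaw": -0.143}, {"hand": -0.4, "x": 0, "y": 0, "z": 0, "yaw": -0.143}, {"hand": -0.4, "x": 0, "y": 0, "z": 0, "yaw": -0.143}, {"hand": -0.4, "x": 0, "y": 0, "z": 0, "yaw": -0.143}, {"hand": -0.4, "x": 0, "y": 0, "z": 0, "yaw": -0.143}, {"hand": -0.4, "x": 0, "y": 0, "z": 0, "yaw": -0.143}, {"hand": -0.4, "x": 0, "y": 0, "z": 0, "yaw": -0.143}])

```text
clock: 7.85
eef_pos: [576.7, -121.6, 153.1]
eef_rot: [3.142, 0.0, 2.232]
wrist_force: [-0.6, -0.3, -0.2]
finger_gap: 28.5
finger_force: 0.0
```

arm_command(targets=[{"hand": -0.4, "x": 0, "y": 0, "z": 0, "yaw": -0.143}, {"hand": -0.4, "x": 0, "y": 0, "z": 0, "yaw": -0.143}, {"hand": -0.4, "x": 0, "y": 0, "z": 0, "yaw": -0.143}, {"hand": -0.4, "x": 0, "y": 0, "z": 0, "yaw": -0.143}, {"hand": -0.4, "x": 0, "y": 0, "z": 0, "yaw": -0.143}, {"hand": -0.4, "x": 0, "y": 0, "z": 0, "yaw": -0.143}, {"hand": -0.4, "x": 0, "y": 0, "z": 0, "yaw": -0.143}, {"hand": -0.4, "x": 0, "y": 0, "z": 0, "yaw": -0.143}, {"hand": -0.4, "x": 0, "y": 0, "z": 0, "yaw": 0}, {"hand": -0.4, "x": 0, "y": 0, "z": 0, "yaw": 0}])

```text
clock: 8.85
eef_pos: [576.7, -121.6, 153.0]
eef_rot: [3.142, -0.0, -2.918]
wrist_force: [0.9, 0.1, 0.0]
finger_gap: 28.1
finger_force: 0.0
```

```bash
python3 - <<'E'
from h import *
im=camera("scene")[:,:,::-1];t=camera("top")[:,:,::-1]
cv2.imwrite("pics/n3.png",np.hstack([cv2.resize(im[165:240,235:300],(390,450),interpolation=2),cv2.resize(t[143:208,220:278],(400,450),interpolation=2)]))
print(manip.read_state()["joints"].round(3))
E
```

```text
[-0.27   0.432  1.466  0.     1.243 -2.066]
```

View pics/n3.png

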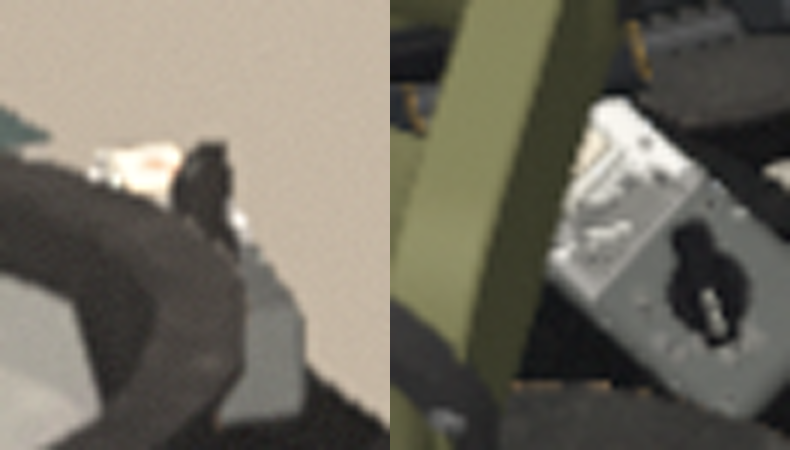

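The cassette sits flat in the nest (left panel, about (140,165)). The knob bar still runs (685,230) to (718,340) in the right panel. Now to the knob.

arm_command(targets=[{"hand": -0.42, "x": 0.029, "y": -0.0189, "z": 0, "yaw": 0}, {"hand": -0.42, "x": 0.029, "y": -0.0189, "z": 0, "yaw": 0}, {"hand": -0.42, "x": 0, "y": 0, "z": 0.03, "yaw": 0}, {"hand": -0.42, "x": 0, "y": 0, "z": 0.02, "yaw": 0}, {"hand": -0.42, "x": 0, "y": 0, "z": 0.01, "yaw": 0}, {"hand": -0.42, "x": 0, "y": 0, "z": 0.007, "yaw": 0}, {"hand": -0.42, "x": 0, "y": 0, "z": 0, "yaw": 0}, {"hand": -0.42, "x": 0, "y": 0, "z": 0, "yaw": 0}])

```text
clock: 9.75
eef_pos: [529.3, -171.6, 86.8]
eef_rot: [-3.141, 0.001, -2.914]
wrist_force: [0.3, -0.4, -0.1]
finger_gap: 27.2
finger_force: 0.0
```

arm_command(targets=[{"hand": -0.42, "x": 0, "y": 0, "z": 0.007, "yaw": 0}, {"hand": -0.42, "x": 0, "y": 0, "z": 0.007, "yaw": 0}, {"hand": -0.42, "x": 0, "y": 0, "z": 0.006, "yaw": 0}, {"hand": -0.42, "x": 0, "y": 0, "z": 0, "yaw": 0}, {"hand": -0.42, "x": 0, "y": 0, "z": 0, "yaw": 0}])

```text
clock: 10.25
eef_pos: [528.8, -171.6, 65.9]
eef_rot: [3.141, -0.0, -2.913]
wrist_force: [0.3, -0.3, 0.3]
finger_gap: 27.2
finger_force: 0.0
```

arm_command(targets=[{"hand": -0.9, "x": 0, "y": 0, "z": 0, "yaw": 0}, {"hand": -0.9, "x": 0, "y": 0, "z": 0, "yaw": 0}, {"hand": -0.9, "x": 0, "y": 0, "z": 0, "yaw": 0}, {"hand": -0.9, "x": 0, "y": 0, "z": 0, "yaw": 0}, {"hand": -0.9, "x": 0, "y": 0, "z": 0, "yaw": 0}], newtons=5)

```text
clock: 10.75
eef_pos: [528.9, -170.9, 66.3]
eef_rot: [3.141, 0.0, -2.913]
wrist_force: [-0.5, 6.0, 3.1]
finger_gap: 12.2
finger_force: 5.0
```

```bash
python3 -c "
from h import *
s=manip.read_state()
for k in('eef_pos','eef_rot','wrist_force','moment','finger_gap','finger_force'):print(k,np.round(s[k],3))"
```

```text
eef_pos [ 528.917 -170.899   66.349]
eef_rot [ 3.141  0.    -2.913]
wrist_force [-0.465  5.977  3.131]
moment [ 1.204 -0.05   0.055]
finger_gap 12.162
finger_force 4.983
```

Gripped at 12.2 mm. A side force of +6 N shows the knob lies slightly to +y, so I'll centre on it.

arm_command(targets=[{"hand": -0.9, "x": 0, "y": 0.001, "z": 0, "yaw": 0}, {"hand": -0.9, "x": 0, "y": 0, "z": 0, "yaw": 0}, {"hand": -0.9, "x": 0, "y": 0, "z": 0, "yaw": 0}])

```text
clock: 11.05
eef_pos: [528.8, -170.5, 66.3]
eef_rot: [-3.142, 0.001, -2.913]
wrist_force: [0.5, 3.7, 3.6]
finger_gap: 12.0
finger_force: 5.0
```

arm_command(targets=[{"hand": -0.9, "x": 0, "y": 0, "z": 0, "yaw": 0}, {"hand": -0.9, "x": 0, "y": 0, "z": 0, "yaw": 0}], newtons=25)

```text
clock: 11.25
eef_pos: [528.7, -170.3, 66.3]
eef_rot: [3.141, 0.0, -2.914]
wrist_force: [0.1, 6.1, 4.2]
finger_gap: 11.8
finger_force: 25.0
```

```bash
python3 -c "
from h import *
s=manip.read_state()
for k in('eef_pos','eef_rot','wrist_force','moment','finger_gap','finger_force'):print(k,np.round(s[k],3))"
```

```text
eef_pos [ 528.717 -170.336   66.303]
eef_rot [ 3.141  0.    -2.914]
wrist_force [0.063 6.126 4.223]
moment [ 1.228 -0.116 -0.053]
finger_gap 11.758
finger_force 24.984
```

arm_command(targets=[{"hand": -0.9, "x": 0, "y": 0.0008, "z": 0, "yaw": 0}, {"hand": -0.9, "x": 0, "y": 0, "z": 0, "yaw": 0}, {"hand": -0.9, "x": 0, "y": 0, "z": -0.002, "yaw": 0}, {"hand": -0.9, "x": 0, "y": 0, "z": -0.001, "yaw": 0}, {"hand": -0.9, "x": 0, "y": 0, "z": 0, "yaw": 0}, {"hand": -0.9, "x": 0, "y": 0, "z": 0, "yaw": 0}])

```text
clock: 11.85
eef_pos: [528.2, -169.8, 68.5]
eef_rot: [3.141, -0.001, -2.913]
wrist_force: [3.7, -0.9, -11.8]
finger_gap: 11.7
finger_force: 25.0
```

arm_command(targets=[{"hand": -0.9, "x": 0, "y": 0, "z": -0.002, "yaw": 0}, {"hand": -0.9, "x": 0, "y": 0, "z": -0.002, "yaw": 0}, {"hand": -0.9, "x": 0, "y": 0, "z": 0, "yaw": 0}, {"hand": -0.9, "x": 0, "y": 0, "z": 0, "yaw": 0}])

```text
clock: 12.25
eef_pos: [528.3, -169.8, 73.2]
eef_rot: [3.141, -0.0, -2.913]
wrist_force: [1.3, 0.1, -9.0]
finger_gap: 11.7
finger_force: 25.0
```

```bash
python3 -c "
from h import *
s=manip.read_state()
for k in('eef_pos','eef_rot','wrist_force','moment','finger_gap','finger_force'):print(k,np.round(s[k],3))"
```

```text
eef_pos [ 528.305 -169.779   73.218]
eef_rot [ 3.141 -0.    -2.913]
wrist_force [ 1.343  0.113 -9.   ]
moment [ 0.119 -0.584 -0.009]
finger_gap 11.662
finger_force 24.997
```

The knob is lifted about 6.9 mm and the spring reads about 8 N. Start turning clockwise (tool yaw +).

arm_command(targets=[{"hand": -0.9, "x": 0, "y": 0, "z": 0, "yaw": 0.05}, {"hand": -0.9, "x": 0, "y": 0, "z": 0, "yaw": 0.05}, {"hand": -0.9, "x": 0, "y": 0, "z": 0, "yaw": 0.05}, {"hand": -0.9, "x": 0, "y": 0, "z": 0, "yaw": 0}])

```text
clock: 12.65
eef_pos: [528.4, -169.8, 73.2]
eef_rot: [3.142, -0.0, -3.064]
wrist_force: [1.6, 0.3, -7.8]
finger_gap: 11.8
finger_force: 25.0
```

```bash
cat > st.py <<'E'
from h import *
s=manip.read_state()
print(s['clock'],*[f"{k} {np.round(s[k],3)}" for k in('eef_pos','eef_rot','wrist_force','moment','finger_gap','finger_force')],sep="\n")
E
python3 st.py
```

```text
12.65
eef_pos [ 528.359 -169.759   73.218]
eef_rot [ 3.142 -0.    -3.064]
wrist_force [ 1.579  0.25  -7.782]
moment [ 0.226 -0.467 -0.103]
finger_gap 11.813
finger_force 25.005
```

arm_command(targets=[{"hand": -0.9, "x": 0, "y": 0, "z": 0, "yaw": 0.06}, {"hand": -0.9, "x": 0, "y": 0, "z": 0, "yaw": 0.06}, {"hand": -0.9, "x": 0, "y": 0, "z": 0, "yaw": 0.06}, {"hand": -0.9, "x": 0, "y": 0, "z": 0, "yaw": 0.06}, {"hand": -0.9, "x": 0, "y": 0, "z": 0, "yaw": 0.06}, {"hand": -0.9, "x": 0, "y": 0, "z": 0, "yaw": 0.05}, {"hand": -0.9, "x": 0, "y": 0, "z": 0, "yaw": 0}, {"hand": -0.9, "x": 0, "y": 0, "z": 0, "yaw": 0}])

```text
clock: 13.45
eef_pos: [528.4, -169.7, 73.2]
eef_rot: [3.141, -0.0, 2.872]
wrist_force: [2.0, 1.8, -7.4]
finger_gap: 11.5
finger_force: 25.0
```

```bash
python3 st.py
```

```text
13.45
eef_pos [ 528.403 -169.716   73.15 ]
eef_rot [ 3.141 -0.     2.872]
wrist_force [ 1.995  1.816 -7.365]
moment [ 0.435 -0.478 -0.09 ]
finger_gap 11.48
finger_force 25.007
```

arm_command(targets=[{"hand": -0.9, "x": 0, "y": 0, "z": 0.0015, "yaw": 0}, {"hand": -0.9, "x": 0, "y": 0, "z": 0, "yaw": 0}, {"hand": -0.9, "x": 0, "y": 0, "z": 0, "yaw": 0}])

```text
clock: 13.75
eef_pos: [528.4, -169.7, 71.5]
eef_rot: [3.141, -0.0, 2.87]
wrist_force: [1.7, 2.5, -7.1]
finger_gap: 11.8
finger_force: 25.0
```

arm_command(targets=[{"hand": -0.72, "x": 0, "y": 0, "z": 0, "yaw": 0}, {"hand": -0.72, "x": 0, "y": 0, "z": 0, "yaw": 0}, {"hand": -0.72, "x": 0, "y": 0, "z": 0, "yaw": 0}], newtons=12)

```text
clock: 14.05
eef_pos: [528.6, -170.1, 72.0]
eef_rot: [-3.141, 0.001, 2.87]
wrist_force: [0.6, 0.7, 1.0]
finger_gap: 12.7
finger_force: 0.0
```

```bash
python3 st.py
```

```text
14.05
eef_pos [ 528.62  -170.094   72.007]
eef_rot [-3.141e+00  1.000e-03  2.870e+00]
wrist_force [0.619 0.716 1.043]
moment [ 0.02  -0.159  0.003]
finger_gap 12.671
finger_force 0.0
```

arm_command(targets=[{"hand": -0.72, "x": 0, "y": 0, "z": 0, "yaw": 0.04}, {"hand": -0.72, "x": 0, "y": 0, "z": 0, "yaw": 0.04}, {"hand": -0.72, "x": 0, "y": 0, "z": 0, "yaw": 0.04}, {"hand": -0.72, "x": 0, "y": 0, "z": 0, "yaw": 0.04}, {"hand": -0.72, "x": 0, "y": 0, "z": 0, "yaw": 0.04}, {"hand": -0.72, "x": 0, "y": 0, "z": 0, "yaw": 0.04}])

```text
clock: 14.65
eef_pos: [528.5, -170.1, 71.9]
eef_rot: [-3.141, 0.001, 2.628]
wrist_force: [-1.2, -0.2, 0.5]
finger_gap: 13.1
finger_force: 4.6
```

```bash
python3 st.py
```

```text
14.65
eef_pos [ 528.503 -170.069   71.876]
eef_rot [-3.141e+00  1.000e-03  2.628e+00]
wrist_force [-1.194 -0.164  0.542]
moment [-0.074 -0.087  0.134]
finger_gap 13.129
finger_force 4.58
```

arm_command(targets=[{"hand": -0.72, "x": 0, "y": 0, "z": 0, "yaw": 0.03}, {"hand": -0.72, "x": 0, "y": 0, "z": 0, "yaw": 0.03}, {"hand": -0.72, "x": 0, "y": 0, "z": 0, "yaw": 0}])

```text
clock: 14.95
eef_pos: [528.5, -170.0, 71.8]
eef_rot: [-3.142, 0.0, 2.569]
wrist_force: [-0.3, -0.1, -0.1]
finger_gap: 13.3
finger_force: 2.6
```

```bash
python3 st.py
```

```text
14.95
eef_pos [ 528.505 -169.952   71.817]
eef_rot [-3.142  0.     2.569]
wrist_force [-0.302 -0.136 -0.096]
moment [ 0.032 -0.133  0.086]
finger_gap 13.345
finger_force 2.563
```

arm_command(targets=[{"hand": -0.72, "x": 0, "y": 0, "z": 0, "yaw": 0.03}, {"hand": -0.72, "x": 0, "y": 0, "z": 0, "yaw": 0.03}, {"hand": -0.72, "x": 0, "y": 0, "z": 0, "yaw": 0}])

```text
clock: 15.25
eef_pos: [528.6, -170.0, 71.8]
eef_rot: [3.141, 0.001, 2.51]
wrist_force: [-0.8, 0.6, 1.3]
finger_gap: 13.1
finger_force: 2.8
```

```bash
python3 st.py
```

```text
15.25
eef_pos [ 528.575 -169.953   71.829]
eef_rot [3.141e+00 1.000e-03 2.510e+00]
wrist_force [-0.774  0.6    1.317]
moment [ 0.08  -0.136  0.023]
finger_gap 13.137
finger_force 2.829
```

arm_command(targets=[{"hand": -0.72, "x": 0, "y": 0, "z": 0, "yaw": 0.03}, {"hand": -0.72, "x": 0, "y": 0, "z": 0, "yaw": 0.03}, {"hand": -0.72, "x": 0, "y": 0, "z": 0, "yaw": 0}])

```text
clock: 15.55
eef_pos: [528.5, -170.0, 71.8]
eef_rot: [-3.142, 0.0, 2.451]
wrist_force: [-0.2, -0.4, 1.9]
finger_gap: 13.0
finger_force: 4.3
```

arm_command(targets=[{"hand": -0.72, "x": 0, "y": 0, "z": 0, "yaw": 0.03}, {"hand": -0.72, "x": 0, "y": 0, "z": 0, "yaw": 0.03}, {"hand": -0.72, "x": 0, "y": 0, "z": 0, "yaw": 0}])

```text
clock: 15.85
eef_pos: [528.6, -169.9, 71.8]
eef_rot: [3.141, 0.0, 2.391]
wrist_force: [-0.2, -0.8, 2.7]
finger_gap: 13.1
finger_force: 3.2
```

```bash
python3 st.py
```

```text
15.85
eef_pos [ 528.564 -169.894   71.762]
eef_rot [3.141 0.    2.391]
wrist_force [-0.188 -0.779  2.673]
moment [ 0.009 -0.106  0.013]
finger_gap 13.11
finger_force 3.212
```

Still sliding on the land at tool turn 0.98, with low force. Continue.

arm_command(targets=[{"hand": -0.72, "x": 0, "y": 0, "z": 0, "yaw": 0.03}, {"hand": -0.72, "x": 0, "y": 0, "z": 0, "yaw": 0.03}, {"hand": -0.72, "x": 0, "y": 0, "z": 0, "yaw": 0}])

```text
clock: 16.15
eef_pos: [528.5, -169.9, 71.7]
eef_rot: [3.141, 0.0, 2.331]
wrist_force: [-0.5, 0.5, 2.4]
finger_gap: 13.2
finger_force: 3.9
```

arm_command(targets=[{"hand": -0.72, "x": 0, "y": 0, "z": 0, "yaw": 0.03}, {"hand": -0.72, "x": 0, "y": 0, "z": 0, "yaw": 0.03}, {"hand": -0.72, "x": 0, "y": 0, "z": 0, "yaw": 0}])

```text
clock: 16.45
eef_pos: [528.5, -169.9, 71.7]
eef_rot: [3.141, 0.0, 2.271]
wrist_force: [-0.7, -0.3, 3.4]
finger_gap: 13.2
finger_force: 4.3
```

```bash
python3 st.py
```

```text
16.45
eef_pos [ 528.507 -169.89    71.706]
eef_rot [3.141 0.    2.271]
wrist_force [-0.718 -0.291  3.442]
moment [-0.127 -0.07   0.14 ]
finger_gap 13.199
finger_force 4.317
```

arm_command(targets=[{"hand": -0.72, "x": 0, "y": 0, "z": 0, "yaw": 0.03}, {"hand": -0.72, "x": 0, "y": 0, "z": 0, "yaw": 0.03}, {"hand": -0.72, "x": 0, "y": 0, "z": 0, "yaw": 0}])

```text
clock: 16.75
eef_pos: [528.5, -169.9, 71.7]
eef_rot: [3.141, 0.0, 2.211]
wrist_force: [-0.6, -0.7, 3.7]
finger_gap: 13.4
finger_force: 4.4
```

```bash
python3 st.py|tail -5
```

```text
eef_rot [3.141 0.    2.211]
wrist_force [-0.639 -0.668  3.717]
moment [-0.198 -0.022  0.124]
finger_gap 13.401
finger_force 4.398
```

arm_command(targets=[{"hand": -0.72, "x": 0, "y": 0, "z": 0, "yaw": 0.03}, {"hand": -0.72, "x": 0, "y": 0, "z": 0, "yaw": 0.03}, {"hand": -0.72, "x": 0, "y": 0, "z": 0, "yaw": 0}])

```text
clock: 17.05
eef_pos: [528.5, -169.8, 71.6]
eef_rot: [3.141, 0.0, 2.151]
wrist_force: [0.7, -0.9, 2.4]
finger_gap: 13.5
finger_force: 3.8
```

```bash
python3 st.py|tail -5
```

```text
eef_rot [3.141 0.    2.151]
wrist_force [ 0.725 -0.937  2.412]
moment [-0.116 -0.215  0.028]
finger_gap 13.469
finger_force 3.777
```

arm_command(targets=[{"hand": -0.72, "x": 0, "y": 0, "z": 0, "yaw": 0.03}, {"hand": -0.72, "x": 0, "y": 0, "z": 0, "yaw": 0.03}, {"hand": -0.72, "x": 0, "y": 0, "z": 0, "yaw": 0}])

```text
clock: 17.35
eef_pos: [528.4, -169.7, 71.4]
eef_rot: [3.141, -0.0, 2.091]
wrist_force: [1.0, 0.5, 0.1]
finger_gap: 13.1
finger_force: 2.2
```

```bash
python3 st.py|tail -5
```

```text
eef_rot [ 3.141 -0.     2.091]
wrist_force [0.965 0.483 0.132]
moment [-0.007 -0.381  0.007]
finger_gap 13.133
finger_force 2.239
```

arm_command(targets=[{"hand": -0.72, "x": 0, "y": 0, "z": 0, "yaw": 0.03}, {"hand": -0.72, "x": 0, "y": 0, "z": 0, "yaw": 0.03}, {"hand": -0.72, "x": 0, "y": 0, "z": 0, "yaw": 0}])

```text
clock: 17.65
eef_pos: [528.4, -169.6, 71.3]
eef_rot: [3.142, -0.0, 2.031]
wrist_force: [1.6, 0.6, -0.1]
finger_gap: 13.2
finger_force: 0.8
```

```bash
python3 st.py|tail -5
```

```text
eef_rot [ 3.142 -0.     2.031]
wrist_force [ 1.65   0.605 -0.114]
moment [ 0.146 -0.382  0.019]
finger_gap 13.22
finger_force 0.797
```

arm_command(targets=[{"hand": -0.72, "x": 0, "y": 0, "z": 0, "yaw": 0.03}, {"hand": -0.72, "x": 0, "y": 0, "z": 0, "yaw": 0.03}, {"hand": -0.72, "x": 0, "y": 0, "z": 0, "yaw": 0}])

```text
clock: 17.95
eef_pos: [528.3, -169.6, 71.3]
eef_rot: [-3.141, -0.0, 1.971]
wrist_force: [0.8, 1.1, -1.0]
finger_gap: 13.4
finger_force: 1.1
```

```bash
python3 st.py|tail -5
```

```text
eef_rot [-3.141 -0.     1.971]
wrist_force [ 0.767  1.055 -0.961]
moment [ 0.119 -0.366  0.058]
finger_gap 13.429
finger_force 1.093
```

arm_command(targets=[{"hand": -0.72, "x": 0, "y": 0, "z": 0, "yaw": 0.03}, {"hand": -0.72, "x": 0, "y": 0, "z": 0, "yaw": 0.02}, {"hand": -0.72, "x": 0, "y": 0, "z": 0, "yaw": 0}])

```text
clock: 18.25
eef_pos: [528.2, -169.7, 71.3]
eef_rot: [-3.141, -0.0, 1.921]
wrist_force: [0.4, 0.8, -2.0]
finger_gap: 13.3
finger_force: 4.1
```

```bash
python3 st.py|tail -5
```

```text
eef_rot [-3.141 -0.     1.921]
wrist_force [ 0.355  0.768 -2.013]
moment [ 0.08  -0.138  0.084]
finger_gap 13.32
finger_force 4.075
```

arm_command(targets=[{"hand": -0.72, "x": 0, "y": 0, "z": 0, "yaw": 0.02}, {"hand": -0.72, "x": 0, "y": 0, "z": 0, "yaw": 0.02}, {"hand": -0.72, "x": 0, "y": 0, "z": 0, "yaw": 0}])

```text
clock: 18.55
eef_pos: [528.1, -169.9, 71.3]
eef_rot: [-3.141, -0.0, 1.879]
wrist_force: [-2.5, -0.3, -3.6]
finger_gap: 13.2
finger_force: 8.9
```

```bash
python3 st.py|tail -5
```

```text
eef_rot [-3.141 -0.     1.879]
wrist_force [-2.463 -0.316 -3.582]
moment [-0.104  0.347  0.239]
finger_gap 13.166
finger_force 8.876
```

Resistance is rising, so it's either the notch wall or the end lug. Back off, open, rise and look.

arm_command(targets=[{"hand": -0.72, "x": 0, "y": 0, "z": 0, "yaw": -0.04}, {"hand": -0.42, "x": 0, "y": 0, "z": 0, "yaw": 0}, {"hand": -0.42, "x": 0, "y": 0, "z": 0, "yaw": 0}, {"hand": -0.42, "x": 0, "y": 0, "z": 0, "yaw": 0}, {"hand": -0.42, "x": 0, "y": 0, "z": -0.02, "yaw": 0}, {"hand": -0.42, "x": 0, "y": 0, "z": -0.04, "yaw": 0}, {"hand": -0.42, "x": 0, "y": 0, "z": -0.04, "yaw": 0}, {"hand": -0.42, "x": 0, "y": 0, "z": 0, "yaw": 0}])

```text
clock: 19.35
eef_pos: [530.4, -170.6, 177.1]
eef_rot: [3.135, 0.006, 1.919]
wrist_force: [0.3, -0.6, -0.5]
finger_gap: 27.0
finger_force: 0.0
```

```bash
python3 - <<'E'
from h import *
im=camera("scene")[:,:,::-1];t=np.mean([camera("top")[:,:,::-1].astype(float) for _ in range(2)],0).astype(np.uint8)
cv2.imwrite("pics/n4.png",np.hstack([cv2.resize(im[175:240,235:300],(390,390),interpolation=2),cv2.resize(t[158:203,245:290],(390,390),interpolation=2)]))
cv2.imwrite("pics/top4.png",t);cv2.imwrite("pics/scene4.png",im)
E
```

```text
(no output)
```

View pics/n4.png

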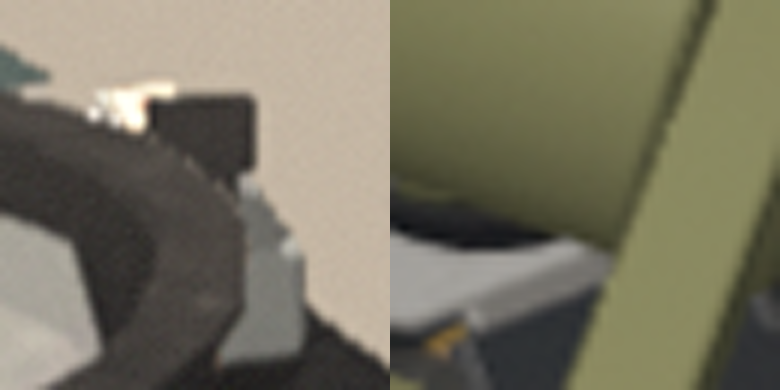

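Left panel: the bar is now seen broadside, dark from (150,95) to (255,165); the cassette is still in the nest. The arm hides the top view. I'll compare the bar's outline with projected heights and angles.

```bash
python3 - <<'E'
from h import *
im=cv2.imread("pics/scene4.png"); g=im.max(2).astype(float)
for r in range(187,197): print(r,g[r,256:282].astype(int).tolist())
im0=cv2.imread("pics/scene0.png").max(2)
for r in range(185,192): print("s0",r,im0[r,262:276].tolist())
k=np.array([528.4,-169.9])
def box(th,z):
    u=np.array([np.cos(th),np.sin(th)]);v=np.array([-u[1],u[0]])
    q=np.array([proj("scene",(*(k+a*18*u+b*6*v),z)) for a in(1,-1) for b in(1,-1)])
    return "cols",q[:,0].min().round(1),q[:,0].max().round(1),"top row",q[:,1].min().round(1),"corners",q.round(1).tolist()
print("start",box(-2.913,86))
for th in(1.0,1.1,1.2,1.3,1.4,1.5):
  for z in(86,91): print(th,z,box(-2.913-th,z)[:6])
print(box(-2.913-1.4,86)[6:])
E
```

```text
187 [194, 193, 191, 191, 191, 193, 194, 193, 191, 197, 196, 194, 197, 197, 199, 197, 198, 199, 197, 196, 196, 196, 196, 197, 196, 196]
188 [191, 198, 203, 210, 219, 219, 220, 216, 200, 195, 198, 198, 199, 198, 197, 199, 199, 198, 198, 199, 198, 199, 196, 195, 197, 194]
189 [216, 226, 235, 244, 249, 252, 253, 249, 212, 193, 194, 193, 193, 193, 193, 194, 193, 192, 192, 192, 194, 196, 197, 195, 196, 195]
190 [253, 255, 254, 244, 240, 246, 252, 244, 185, 157, 153, 151, 150, 150, 150, 150, 151, 148, 148, 147, 159, 188, 198, 197, 198, 196]
191 [255, 255, 255, 206, 139, 144, 162, 153, 116, 96, 88, 82, 85, 86, 79, 83, 79, 84, 82, 81, 100, 149, 192, 197, 199, 198]
192 [255, 255, 251, 145, 62, 64, 74, 75, 66, 60, 62, 60, 55, 57, 56, 58, 58, 58, 66, 64, 64, 114, 188, 199, 195, 196]
193 [255, 255, 252, 135, 51, 57, 60, 58, 60, 61, 59, 62, 62, 60, 61, 64, 61, 64, 61, 63, 56, 110, 187, 201, 194, 196]
194 [255, 255, 255, 156, 54, 59, 61, 61, 64, 65, 61, 65, 62, 65, 59, 64, 63, 64, 64, 61, 58, 109, 188, 202, 197, 197]
195 [255, 255, 255, 151, 52, 58, 63, 61, 61, 59, 62, 65, 62, 61, 61, 63, 63, 62, 6
[... 1357 characters left out ...]
), np.float64(276.8), 'top row', np.float64(187.7), 'corners')
1.3 86 ('cols', np.float64(257.6), np.float64(276.8), 'top row', np.float64(190.2), 'corners')
1.3 91 ('cols', np.float64(257.5), np.float64(276.8), 'top row', np.float64(187.7), 'corners')
1.4 86 ('cols', np.float64(257.4), np.float64(277.0), 'top row', np.float64(189.9), 'corners')
1.4 91 ('cols', np.float64(257.3), np.float64(277.0), 'top row', np.float64(187.4), 'corners')
1.5 86 ('cols', np.float64(257.3), np.float64(277.2), 'top row', np.float64(189.6), 'corners')
1.5 91 ('cols', np.float64(257.2), np.float64(277.2), 'top row', np.float64(187.1), 'corners')
([[257.4, 192.1], [258.5, 189.9], [276.1, 193.1], [277.0, 190.8]],)
```

The bar's top row is about 190.4, against a predicted 190 (down) or 187.5 (on the land), with an offset of about +0.7 at the start. So the knob is fully down in the closed notch. I'll retract and confirm from the top numerically.

arm_command(targets=[{"hand": -0.42, "x": -0.0228, "y": -0.035, "z": 0, "yaw": 0}, {"hand": -0.42, "x": -0.0228, "y": -0.035, "z": 0, "yaw": 0}, {"hand": -0.42, "x": -0.0228, "y": -0.035, "z": 0, "yaw": 0}, {"hand": -0.42, "x": -0.0228, "y": -0.035, "z": 0, "yaw": 0}, {"hand": -0.42, "x": -0.0228, "y": -0.035, "z": 0, "yaw": 0}, {"hand": -0.42, "x": -0.0228, "y": -0.035, "z": 0, "yaw": 0}, {"hand": -0.42, "x": 0, "y": 0, "z": 0, "yaw": 0}, {"hand": -0.42, "x": 0, "y": 0, "z": 0, "yaw": 0}])

```text
clock: 20.3
eef_pos: [377.2, -370.2, 170.3]
eef_rot: [-3.141, -0.002, 1.918]
wrist_force: [0.5, -0.0, -0.6]
finger_gap: 27.0
finger_force: 0.0
```

```bash
python3 - <<'E'
from h import *
t=np.mean([camera("top")[:,:,::-1].astype(float) for _ in range(3)],0)
a=t[158:203,245:290]; m=(a.max(2)<75).astype(np.uint8)
# dark knob: component near its expected pixel
p=proj("top",(528.5,-170,86))-[245,158]; print("knob px",p)
n,l,s,c=cv2.connectedComponentsWithStats(m); i=l[int(round(p[1])),int(round(p[0]))]; print(i,s[i],c[i])
if i:
    b=rect(l==i,(245,158)); info("top",b,80)
# cassette: yellowish/white contrast vs. bed -> colour (r-b)
q=t[143:190,222:262]; d=q[:,:,2]-q[:,:,0]; mm=(d>12).astype(np.uint8)
n,l,s,c=cv2.connectedComponentsWithStats(mm)
for j in range(1,n):
    if s[j,4]>15: print("yellow",s[j],onz("top",c[j]+[222,143],57).round(1))
    if s[j,4]>100: info("top",rect(l==j,(222,143)),57)
E
```

```text
knob px [19.89451518 25.48863001]
2 [ 14  20  15  13 117] [21.66666667 26.58119658]
centre [ 526.1 -171.9   80. ] sides 31.3 21.5 long angle -1.319
yellow [  8   9  22  21 238] [ 578.6 -119.8   57. ]
centre [ 578.4 -120.2   57. ] sides 26.3 39.7 long angle -2.386
```

The cassette has moved 2.5 mm toward the fixed jaw, exactly the clamped position, and is aligned within 0.04 rad. Hand in.

```bash
python3 -c "
from cell import manip
print(manip.sign_off())"
```

```text
the job is handed in; nothing more can be done
None
```

The cassette lies flat in the nest, about 2.5 mm toward the fixed jaw as expected when clamped; the knob is down in the closed notch, turned about 1.4 rad, and the job was handed in at about 20 s. Jaw force was not measured directly, and the sign-off returned no verdict.

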